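Slide a spacer along the rail into the corner of an inspection plate

TASK

Without picking it up, push the steel spacer block across the inspection plate until its long side lies flat against the long rail, well before it gets to the stop block. Then slide it along the rail, keeping it against the rail, into the pocket of the stop block until it sits fully home in the corner: end against the stop, side against the rail. Leave the ring, the jar and the brass weight where they stand.

Things in the scene. Friction and masses are not known exactly. Their poses are not given: they have to be found in the camera images.
- plate: Fixed dark steel inspection plate on the table, 12 mm thick; place and yaw vary. Origin on the underside; it spans x -90 to +110 and y -160 to +160 mm. A straight steel rail, 20 mm wide, 12 mm high above the plate's top, runs along the whole +x edge, its inner face at x = +85 mm.
- stop: Fixed steel stop block on the plate, turned as the plate, 12 mm high, set along the rail's +y half. Origin and axes as 'corner'. End wall: y 0 to +18, x 0 to -70 mm. Side jaw: x -46 to -70 mm, reaching back from the end wall to y = -32 mm, then a lead-in to -44 mm that widens the mouth. With the rail: a pocket 46 mm wide, open to -y.
- corner (a point): The inside corner of the pocket, on the plate's top (12 mm above the table), where the rail's inner face (x = 0) meets the end wall's face (y = 0). +x points into the rail, +y along the rail into the end wall.
- spacer: Loose steel spacer block, 44 (x) by 70 (y) by 18 mm high, about 0.35 kg, same either way round, two dark shallow holes on top. Lies flat on the plate, up to 0.45 rad out of line with the rail, 110 to 215 mm short of home along it. Origin at the centre of its underside. Home: centre at x -22, y -35 mm from 'corner', long side along the rail. It slides dry, pushed by side or end.
- spacer_center (a point): Centre of the spacer block, half-way up (9 mm above its underside, 21 mm above the table).
- ring_center (a point): Centre of a loose steel ring, 42 mm outside, 26 mm inside, 14 mm high, lying on the plate near its -x edge, beside the stop block. To be left alone.
- jar_center (a point): Centre of a clear jar with a white cap, 44 mm across, 60 mm high, standing on the table beside the plate. To be left alone.
- weight_center (a point): Centre of a brass weight with a knob, 40 mm across, 58 mm high, standing on the table on the plate's other side. To be left alone.
Things that resemble listed ones, but are neither listed nor needed, are in the scene too. What is shaped like the spacer but orange or turquoise is not meant.

How it is judged:
On the way:
1. the spacer lies with its long side against the rail (within 3.5 mm, 0.07 rad), still at least 50 mm short of home (x of spacer_center in the frame of corner above -0.0255 m and angle between the y axis of spacer and the y axis of stop, either way round below 0.07 rad and y of spacer_center in the frame of corner below -0.085 m), for 0.2 s.
At the end, for the whole second after the job is handed in: The spacer rests flat on the plate in the pocket: its end within 2.5 mm of the end wall, its side within 2.5 mm of the rail, in line with the rail within 0.05 rad, at rest; ring, jar and weight within 15 mm of where they stood (x of spacer_center in the frame of corner above -0.0245 m and y of spacer_center in the frame of corner above -0.0375 m and angle between the y axis of spacer and the y axis of stop, either way round below 0.05 rad and z of spacer_center in the frame of corner between 0.007 and 0.011 m and angle between spacer's own z axis and vertical below 0.05 rad and linear speed of spacer below 0.01 m/s and distance of each of ring_center, jar_center, weight_center from where it was at the start of the episode below 0.015 m); the robot touches nothing.
It fails at once if the spacer is lifted more than 6 mm off the plate (z of spacer_center in the frame of corner above 0.015 m).
It fails at once if the spacer is tipped by more than 0.2 rad (angle between spacer's own z axis and vertical above 0.2 rad).
It fails at once if the spacer comes within 50 mm of home while more than 10 mm off the rail (y of spacer_center in the frame of corner above -0.085 m and x of spacer_center in the frame of corner below -0.032 m).
It fails at once if the ring, jar or weight is moved by more than 15 mm (distance of any of ring_center, jar_center, weight_center from where it was at the start of the episode above 0.015 m).
It also fails if it takes over 58 s, if anything falls off the work surface, if the arm or the gripper's body presses on something with over 40 N, if the wrist force passes 120 N, or if a joint passes its speed limit or range.

ROBOT

A 6-joint arm with a two-finger parallel gripper is mounted at the origin on the work surface. World frame = base frame: x ahead of the robot, y to its left, z up, the work surface at z = 0. Lengths are in m, angles in rad, forces in N, time in s.
With the tool pointing down it reaches from about 0.3 to 0.775 m from the base axis. Payload 14.6 kg.
Tool frame: the origin (TCP) lies between the finger pads; the fingertips stand 19 mm ahead of it and the grasp point (between the pads) is the TCP; z points along the fingers, y is the line along which they close (so a half turn about z gives the same grasp; the last joint's range is limited). The gripper opens to 85 mm and grips with 20 to 120 N. Pads are 22 mm wide; open, the fingers measure 114 mm over their backs; the gripper's body (76 mm by 85 mm) begins 54 mm behind the grasp point. The pads swing forward as they close: fully open they stand 13 mm farther back than shut.
Start: joints at [-1.353, 0.3, 1.521, -0, 1.321, -0.067], TCP at [0.155, -0.528, 0.25] pointing down, gripper open.
Joint ranges: [-3.03, 3.03], [-0.79, 2.21], [0.23, 2.52], [-1.04, 4.18], [0, 3.07], [-2.55, 2.55]. Speed limits (rad/s): [2.22, 2.22, 2.57, 3.14, 3.14, 3.14].

INTERFACE

Orientations are given as a unit quaternion [w, x, y, z].
In Python, from plant import readout, imaging, order, models gives the robot as it stands.
- The arm moves only by the tool servo_tool, never from a script. Its argument "steps" is a list of rows, each a list of 3 entries, a list of its own where there are three numbers: the shift along the tool's x, y, z scaled (see below), then the turn, a rotation vector about the tool's x, y, z scaled (see below), then the closure, from -1 (fully open) to 1 (shut). A call has 1 to 12 rows; each row shifts and turns the commanded pose from where the row before left it, along the tool's axes as they then stand; what a row does not reach is not made up. The controller multiplies each number of a shift by 75 cm and each number of a turn by 90 degrees. A row lasts 1/12 s, in which the tool goes at most 41.7 mm and 7.16 degrees, less where a joint would pass 70% of its speed; a pose out of reach is approached as far as the arm can. A call with a number of a shift or a turn outside -1 to 1 is refused whole. A call with a gripper value outside its range is refused whole. The fingers move at their own pace and stop on an object; "newtons" is the grip in N (left out, the last holds). Time passes only in rows, so rows that do not move let the fingers close. It gives the time, the measured TCP pose, the force, the opening and the grip force at its end, in the units of the state.
- readout.observe(): the state, without advancing time (a new reading comes with each control period).
- imaging.capture(name): name is "scene" or "top"; returns the picture (480x640x3 uint8, red, green, blue); there is no depth.
- imaging.camera_params(name): a dict with "fx", "fy", "cx", "cy" (pixels), "R" (3x3) and "t" (3): a world point X has camera coordinates R X + t. Camera axes: x right, y down, z forward; pixel columns grow to the right and rows downward; lengths in m; the calibration is good to about 2 mm. A picture is of the moment at which its call begins. camera_params takes no time and is no camera call.
- order.finish_job(): hands the job in; it is judged then, once.
Trained networks look in the newest picture that a camera, given by its name, has taken for a name from the list of things; names that differ only in an ending like _2 or _b are one class to them, and where a whole thing is asked for, a point or a joint stands for the part that bears it (a point fixed in the world has none). Each returns a list of dicts, best first, with "p" (0 to 1); they miss things now and then, are a little off and sometimes report something else, mostly with a low value. They report only what shows in the picture. A call takes as long as a camera call. They do not tell look-alikes from the thing itself.
- models.look_for(camera, thing): "position" ([column, row] in pixels, amid what is visible of it).
The state is a dict: "time": time; "joint_positions": joint angles; "qvel": joint speeds; "joint_torque": joint torques, N m; "tool_pos": TCP position; "tool_rot": TCP orientation; "wrist_force": force on the tool from outside, world axes, zero at the start; "torque": the same for the moment, N m; "gripper_width": opening from 0.0 (shut) to 1.0 (fully open); "gripper_force": force on a finger pad.
Only numpy, scipy, OpenCV 4.12 (cv2) and the standard library are available. Lean on these libraries where they do the work, as an engineer would, in place of code of your own. Each camera call takes 0.05 s, during which the arm holds its last target. There are 200 camera calls.

## Working session

There is one attempt and no reset: what is moved stays moved. The work goes in short steps, Python scripts to look and compute and a tool call to move; the robot and the scene stay as the last step left them, time stands still between calls to the robot, and variables do not carry over. Pictures are saved under pics/ and viewed, at most 10 in all, crops included, and the job is handed in when it is done.

Besides the shell and the picture viewer there is one more tool, called after "Call:" as a command line: name --argument value ..., lists and objects as JSON in quotes. servo_tool: Moves the arm, as the interface text tells. Shifts and turns lie within -1 to 1; 1 stands for 75 cm of shift or 90 degrees of turn. Its arguments: {"type":"object","properties":{"steps":{"type":"array","items":{"type":"array"}},"newtons":{"type":"number"}},"required":["steps"]}

```bash
mkdir -p pics; ls
cat > h.py <<'E'
import numpy as np, cv2
from plant import readout, imaging, order, models
def cap(c,f=None):
    im=imaging.capture(c)
    if f: cv2.imwrite('pics/'+f,cv2.cvtColor(im,cv2.COLOR_RGB2BGR))
    return im
def P(c):
    p=imaging.camera_params(c); return p,np.array([[p['fx'],0,p['cx']],[0,p['fy'],p['cy']],[0,0,1.]]),np.array(p['R']),np.array(p['t'])
def up(c,px,z):
    _,K,R,t=P(c); d=R.T@np.linalg.solve(K,[px[0],px[1],1.]); o=-R.T@t
    return (o+d*(z-o[2])/d[2])
def proj(c,X):
    _,K,R,t=P(c); q=(R@np.atleast_2d(X).T).T+t; q=q@K.T; return q[:,:2]/q[:,2:]
E
python3 - <<'E'
from h import *
np.set_printoptions(precision=4,suppress=True)
for c in('top','scene'):
    cap(c,c+'0.png'); p,K,R,t=P(c); print(c,K[0,0],-R.T@t,R[2])
for n,z in(('spacer',.03),('stop',.024),('plate',.012),('ring_center',.026),('jar_center',.06),('weight_center',.058)):
    for d in models.look_for('top',n): print(n,d['position'],d['p'],up('top',d['position'],z)[:2])
s=readout.observe();print(s)
E
```

```text
pics
top 474.5394885835313 [ 0.3696 -0.0138  1.0099] [ 0.1078 -0.0072 -0.9942]
scene 438.16249260245473 [ 0.7358 -0.4877  0.5839] [-0.3342  0.637  -0.6946]
spacer [331.4, 215.2] 0.92 [ 0.5156 -0.0699]
spacer [403.9, 240.9] 0.86 [ 0.4608 -0.2198]
spacer [360.6, 300.4] 0.57 [ 0.339  -0.1276]
stop [230.9, 200.6] 0.69 [0.5487 0.1409]
plate [287.6, 210.3] 0.62 [0.5293 0.0221]
ring_center [278.8, 242.7] 0.69 [0.459  0.0401]
jar_center [457.1, 217.2] 0.74 [ 0.5056 -0.3228]
weight_center [137.6, 224.7] 0.56 [0.4942 0.3231]
{'time': 0.4, 'joint_positions': array([-1.3526,  0.3   ,  1.521 , -0.    ,  1.3207, -0.0666]), 'qvel': array([-0.0001, -0.0001,  0.001 ,  0.0011, -0.0009, -0.0002]), 'joint_torque': array([ -0.001 , -54.288 , -36.1659,  -0.0001,   0.0013,   0.    ]), 'tool_pos': array([ 0.1545, -0.5278,  0.2502]), 'tool_rot': array([-0.0001,  0.9899,  0.142 , -0.    ]), 'wrist_force': array([ 0.1238, -0.5723, -0.1115]), 'torque': array([ 0.0233, -0.005 , -0.0529]), 'gripper_force': 0.0, 'gripper_width': 0.9999974825688612}
```

View pics/top0.png

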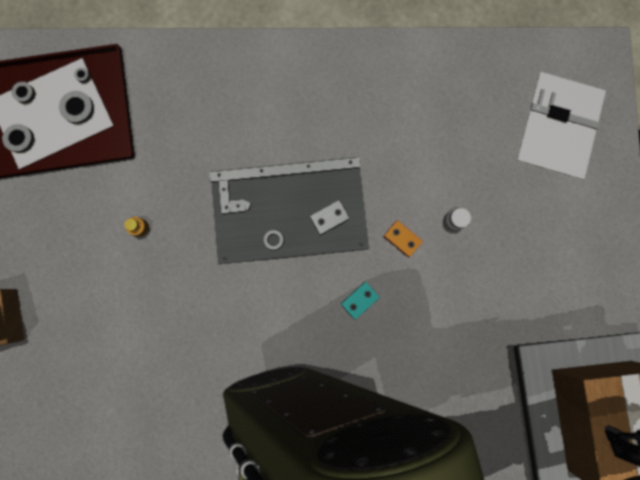

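View pics/scene0.png

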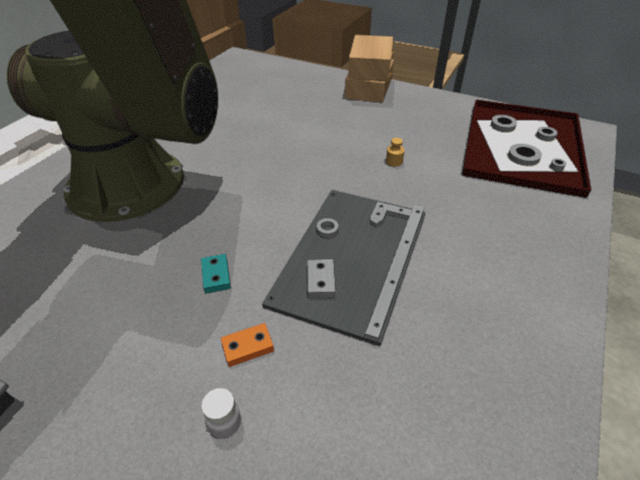

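The steel spacer is the grey block at top (330,217). The look-alikes are orange at (404,240) and turquoise at (361,300). The stop is an L at (231,195), the ring is at (274,240), the jar at (459,218) and the weight at (136,226). In the scene view the spacer is at (320,279).

Run:
```python
from h import *
a=cv2.imread('pics/top0.png')[145:275,200:380]
cv2.imwrite('pics/c1.png',cv2.resize(a,None,fx=4.4,fy=4.4,interpolation=cv2.INTER_CUBIC))
a=cv2.imread('pics/scene0.png')[180:350,255:435]
cv2.imwrite('pics/c2.png',cv2.resize(a,None,fx=3.5,fy=3.5,interpolation=cv2.INTER_CUBIC))
```

```text
(no output)
```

View pics/c1.png

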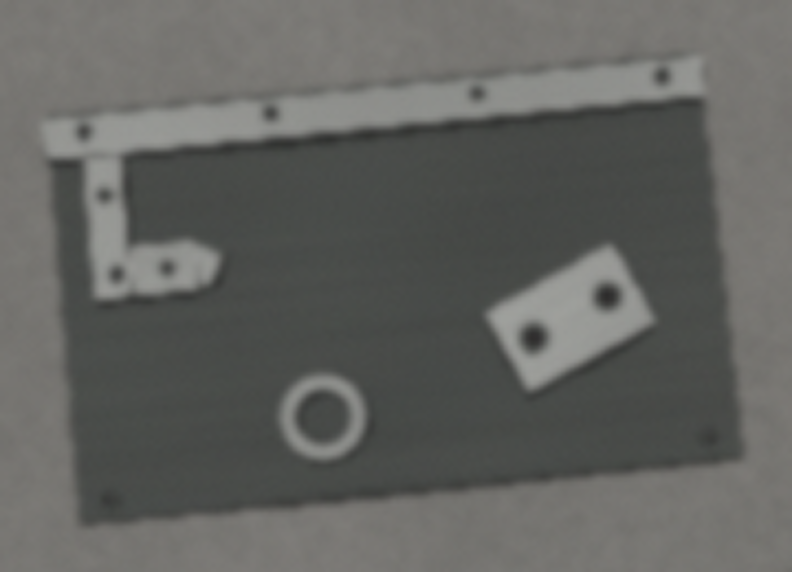

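View pics/c2.png

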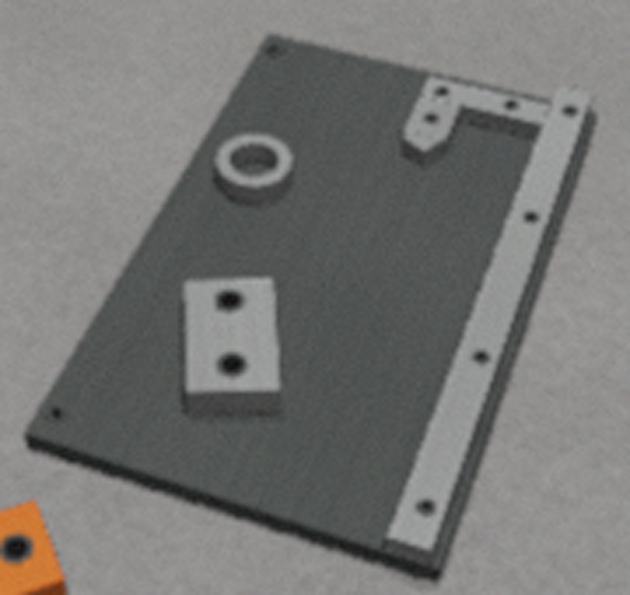

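```bash
cat > fit.py <<'E'
from h import *
from scipy.optimize import least_squares
np.set_printoptions(precision=4,suppress=True)
A=lambda u:(np.array(u,float)+.5)/4.4-.5+[200,145]
B=lambda u:(np.array(u,float)+.5)/3.5-.5+[255,180]
T=lambda q,l:np.c_[q[0]+np.cos(q[2])*l[:,0]-np.sin(q[2])*l[:,1],q[1]+np.sin(q[2])*l[:,0]+np.cos(q[2])*l[:,1],l[:,2]]
a=A([(82,522),(742,457),(50,158),(705,98),(42,121),(703,57)])
al=np.array([(-90,160,12),(-90,-160,12),(85,160,24),(85,-160,24),(105,160,24),(105,-160,24)])/1e3
b=B([(28,435),(437,568),(597,115),(268,37)])
bl=np.array([(-90,-160,12),(110,-160,12),(110,160,12),(-90,160,12)])/1e3
sl=np.array([(22,35,30),(22,-35,30),(-22,-35,30),(-22,35,30)])/1e3
sa=A([(486,312),(612,243),(656,322),(530,393)]); sb=B([(275,278),(280,390),(185,390),(183,281)])
def fit(x0,la,pa,lb,pb,w=(1,1)):
    f=lambda q:np.r_[w[0]*(proj('top',T(q,la))-pa).ravel(),w[1]*(proj('scene',T(q,lb))-pb).ravel()]
    r=least_squares(f,x0,loss='soft_l1'); return r.x,f(r.x)
if __name__=='__main__':
  for w in((1,1),(1,0),(0,1)):
    q,r=fit([.53,.02,.08],al,a,bl,b,w); s,r2=fit([.51,-.07,.4],sl,sa,sl,sb,w)
    c,sn=np.cos(q[2]),np.sin(q[2]); iv=lambda p:np.array([[c,sn],[-sn,c]])@(np.array(p)[:2]-q[:2])
    print('w',w,'plate',q,'spacer',s,'rel',iv(s),s[2]-q[2]); print(r.round(1),r2.round(1))
    print('wall', iv(up('top',A((124,157)),.024)),iv(up('top',A((127,243)),.024)),iv(up('scene',B((545,125)),.012)),iv(up('scene',B((540,108)),.024)),
     'ring',iv(up('top',A((322,417)),.026)),'lead-in tip',iv(up('top',A((220,260)),.024)))
E
python3 fit.py
```

```text
w (1, 1) plate [0.5221 0.0182 0.0928] spacer [ 0.5135 -0.0656  0.4984] rel [-0.0164 -0.0827] 0.4055664767214226
[-0.6  0.   0.7 -0.2 -0.9 -0.   0.6 -0.8  0.2 -0.8  0.  -0.7 -2.4 -0.9
  0.   0.7 -0.1 -1.2 -0.5 -1.5] [-0.5 -0.5  0.1 -0.7  0.4 -0.5 -0.2 -0.5 -0.8 -0.4 -0.3 -0.3 -0.5  0.4
 -0.1 -0.6]
wall [0.0818 0.1227] [0.0399 0.1247] [0.0857 0.1376] [0.0814 0.1367] ring [-0.0527  0.0394] lead-in tip [0.0273 0.0811]
w (1, 0) plate [0.5212 0.0183 0.0916] spacer [ 0.5123 -0.0657  0.4999] rel [-0.0165 -0.0828] 0.4083657037051357
[-0.7  0.3  0.7  0.3 -0.9  0.3  0.6 -0.3  0.2 -0.5  0.1 -0.2 -0.  -0.
 -0.   0.  -0.  -0.  -0.  -0. ] [-0.4  0.1  0.1 -0.2  0.5  0.  -0.2  0.1 -0.  -0.  -0.  -0.  -0.   0.
 -0.  -0. ]
wall [0.0825 0.1226] [0.0406 0.1245] [0.0864 0.1376] [0.0821 0.1366] ring [-0.0519  0.0392] lead-in tip [0.0281 0.081 ]
w (0, 1) plate [0.5235 0.0177 0.0937] spacer [ 0.5143 -0.0657  0.4954] rel [-0.0169 -0.0822] 0.40169971867910104
[-0.  -0.   0.  -0.  -0.  -0.   0.  -0.   0.  -0.   0.  -0.  -1.8 -0.3
  0.8  1.3  0.4 -0.9 -0.2 -1.2] [-0.  -0.   0.  -0.   0.  -0.  -0.  -0.  -0.3 -0.1  0.1 -0.  -0.2  0.6
  0.4 -0.4]
wall [0.0806 0.1233] [0.0387 0.1253] [0.0845 0.1383] [0.0803 0.1373] ring [-0.054   0.0401] lead-in tip [0.0261 0.0818]
```

```bash
cat > w.py <<'E'
from h import *
from scipy.spatial.transform import Rotation as Ro
np.set_printoptions(precision=4,suppress=True)
q=np.array([.5221,.0182,.0925]); c,s=np.cos(q[2]),np.sin(q[2])
iv=lambda p:np.array([[c,s],[-s,c]])@(np.array(p)[:2]-q[:2])
def where():
    o=readout.observe(); p=o['tool_pos']; r=np.array(o['tool_rot']); M=Ro.from_quat(r[[1,2,3,0]]).as_matrix()
    print('t',o['time'],'plate xy',iv(p),'z',p[2],'toolx yaw rel',np.arctan2(M[1,0],M[0,0])-q[2],'tilt',M[2,:2],'F',o['wrist_force'],'w',o['gripper_width'])
if __name__=='__main__': where()
E
python3 w.py
```

```text
t 0.4 plate xy [-0.4164 -0.5097] z 0.2502081536058563 toolx yaw rel 0.19236250048419687 tilt [-0.     -0.0001] F [ 0.1238 -0.5723 -0.1115] w 0.9999974825688612
```

Call:
servo_tool --steps '[[[0,0,0],[0,0,0.0612],0],[[0,0,0],[0,0,0.0612],0],[[0.0227,-0.0288,0],[0,0,0],0],[[0.0227,-0.0288,0],[0,0,0],0],[[0.0227,-0.0288,0],[0,0,0],0],[[0.0227,-0.0288,0],[0,0,0],0],[[0.0227,-0.0288,0],[0,0,0],0],[[0.0227,-0.0288,0],[0,0,0],0],[[0.0227,-0.0288,0],[0,0,0],0],[[0.0227,-0.0288,0],[0,0,0],0],[[0.0227,-0.0288,0],[0,0,0],0],[[0.0227,-0.0288,0],[0,0,0],0]]'

```text
time: 1.4
tool_pos: [0.3046, -0.2958, 0.2504]
tool_rot: [0.0, 0.999, 0.046, 0.0]
wrist_force: [-0.2, -0.6, -0.2]
gripper_width: 0.5
gripper_force: 0.0
```

Call:
servo_tool --steps '[[[0.0227,-0.0288,0],[0,0,0],0],[[0.0227,-0.0288,0],[0,0,0],0],[[0.0227,-0.0288,0],[0,0,0],0],[[0.0227,-0.0288,0],[0,0,0],0],[[0.0227,-0.0288,0],[0,0,0],0],[[0.0227,-0.0288,0],[0,0,0],0],[[0.0227,-0.0288,0],[0,0,0],0],[[0.0227,-0.0288,0],[0,0,0],0],[[0.0227,-0.0288,0],[0,0,0],0],[[0.0227,-0.0288,0],[0,0,0],0],[[0,0,0],[0,0,0],0],[[0,0,0],[0,0,0],0]]'

```text
time: 2.4
tool_pos: [0.4539, -0.0654, 0.2501]
tool_rot: [-0.0, 0.999, 0.047, -0.0]
wrist_force: [-0.0, 0.3, -0.1]
gripper_width: 0.502
gripper_force: 0.0
```

```bash
python3 w.py
```

```text
t 2.4 plate xy [-0.0756 -0.0769] z 0.25012329903755903 toolx yaw rel 0.002274224697217206 tilt [-0.0003 -0.0001] F [-0.0293  0.3463 -0.0923] w 0.5024909868403442
```

Call:
servo_tool --steps '[[[0,0,0.032],[0,0,0],0],[[0,0,0.032],[0,0,0],0],[[0,0,0.032],[0,0,0],0],[[0,0,0.032],[0,0,0],0],[[0,0,0.032],[0,0,0],0],[[0,0,0.032],[0,0,0],0],[[0,0,0.032],[0,0,0],0],[[0,0,0.032],[0,0,0],0],[[0,0,0.0095],[0,0,0],0],[[0,0,0.0095],[0,0,0],0],[[0,0,0.0095],[0,0,0],0],[[0,0,0],[0,0,0],0]]'

```text
time: 3.4
tool_pos: [0.4536, -0.0665, 0.0367]
tool_rot: [-0.0, 0.999, 0.046, -0.0]
wrist_force: [-1.2, 0.7, 0.5]
gripper_width: 0.5
gripper_force: 0.0
```

Run:
```python
from w import *
where(); cap('scene','s1.png')
a=cv2.imread('pics/s1.png')[150:350,200:440]
cv2.imwrite('pics/c3.png',cv2.resize(a,None,fx=3,fy=3,interpolation=cv2.INTER_CUBIC))
```

```text
t 3.4 plate xy [-0.0761 -0.078 ] z 0.0367052020248612 toolx yaw rel -0.0002860536770400296 tilt [-0.0002 -0.0001] F [-1.249   0.6975  0.5228] w 0.4997761797765225
```

View pics/c3.png

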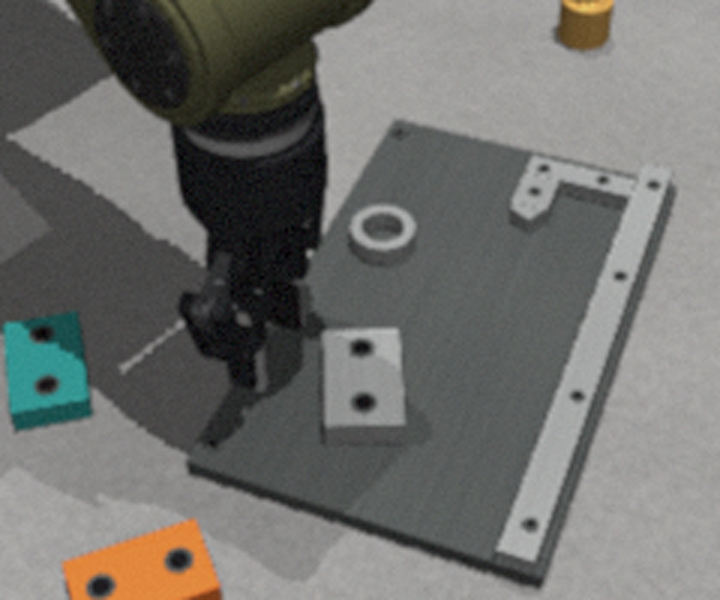

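The gripper stands behind the grey spacer, on its −x side, with the fingers half open and in line with the rail. The ring is clear. I'll lower 3 mm and push.

Call:
servo_tool --steps '[[[0,0,0.004],[0,0,0],0],[[0.008,0,0],[0,0,0],0],[[0.008,0,0],[0,0,0],0],[[0.008,0,0],[0,0,0],0],[[0.008,0,0],[0,0,0],0],[[0.008,0,0],[0,0,0],0],[[0.008,0,0],[0,0,0],0],[[0.008,0,0],[0,0,0],0],[[0.008,0,0],[0,0,0],0],[[0.008,0,0],[0,0,0],0],[[0.008,0,0],[0,0,0],0],[[0.008,0,0],[0,0,0],0]]'

```text
time: 4.45
tool_pos: [0.5199, -0.0601, 0.0339]
tool_rot: [0.0, 0.999, 0.046, -0.0]
wrist_force: [-2.7, 0.9, 0.2]
gripper_width: 0.496
gripper_force: 1.3
```

Run:
```python
from w import *
where(); cap('scene','s2.png')
a=cv2.imread('pics/s2.png')[150:350,200:440]
cv2.imwrite('pics/c4.png',cv2.resize(a,None,fx=3,fy=3,interpolation=cv2.INTER_CUBIC))
```

```text
t 4.45 plate xy [-0.0094 -0.0778] z 0.03385704534740628 toolx yaw rel -4.8917980460902455e-05 tilt [-0.0001 -0.    ] F [-2.6997  0.8592  0.2218] w 0.496484908587729
```

View pics/c4.png

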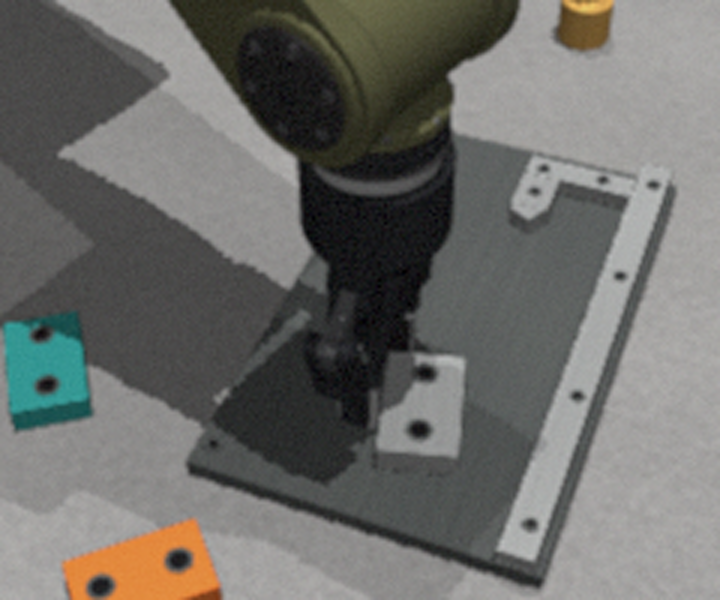

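The spacer is being pushed and has turned partly into line; it is now at about (420,410) in the crop. I'll continue.

Call:
servo_tool --steps '[[[0.007,0,0],[0,0,0],0],[[0.007,0,0],[0,0,0],0],[[0.007,0,0],[0,0,0],0],[[0.007,0,0],[0,0,0],0],[[0.006,0,0],[0,0,0],0],[[0.005,0,0],[0,0,0],0],[[0.003,0,0],[0,0,0],0],[[0.003,0,0],[0,0,0],0]]'

```text
time: 5.17
tool_pos: [0.5531, -0.057, 0.0339]
tool_rot: [-0.0, 0.999, 0.046, -0.0]
wrist_force: [-2.3, 0.1, 1.5]
gripper_width: 0.499
gripper_force: 1.8
```

Call:
servo_tool --steps '[[[0.002,0,0],[0,0,0],0],[[0.002,0,0],[0,0,0],0]]'

```text
time: 5.33
tool_pos: [0.5552, -0.0566, 0.0337]
tool_rot: [-0.0, 0.999, 0.046, -0.001]
wrist_force: [-16.4, -0.6, 9.6]
gripper_width: 0.502
gripper_force: 8.4
```

```bash
python3 w.py
```

```text
t 5.3333 plate xy [ 0.026  -0.0776] z 0.03372043734387923 toolx yaw rel -9.955975215912571e-05 tilt [-0.0025 -0.0005] F [-16.4251  -0.6439   9.5896] w 0.5016952229245912
```

Call:
servo_tool --steps '[[[0.002,0,0],[0,0,0],0],[[0,0,0],[0,0,0],0],[[0,0,0],[0,0,0],0]]'

```text
time: 5.58
tool_pos: [0.5555, -0.0566, 0.0337]
tool_rot: [-0.0, 0.999, 0.046, -0.003]
wrist_force: [-19.5, 0.6, 12.3]
gripper_width: 0.499
gripper_force: 10.5
```

Run:
```python
from w import *
where(); a=cap('scene'); b=cap('top')
A=cv2.resize(a[190:340,300:440],None,fx=2.8,fy=2.8,interpolation=cv2.INTER_CUBIC)
B=cv2.resize(b[145:265,260:370],None,fx=3.5,fy=3.5,interpolation=cv2.INTER_CUBIC)
cv2.imwrite('pics/c5.png',np.hstack([A[:420],B[:420]])[:,:,::-1]); print(A.shape,B.shape)
```

```text
t 5.5833 plate xy [ 0.0264 -0.0775] z 0.033668185651145655 toolx yaw rel -0.00048262717204586303 tilt [-0.0053 -0.0011] F [-19.5043   0.5664  12.2868] w 0.4992901757521907
(420, 392, 3) (420, 385, 3)
```

View pics/c5.png

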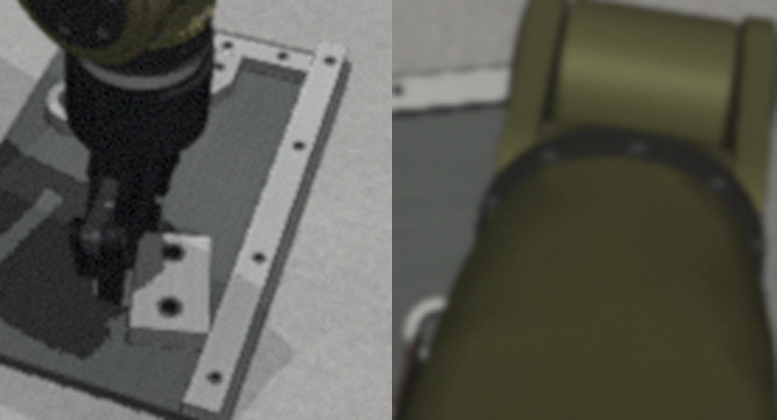

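The block is still about 0.25 rad out of line, with its −y corner on the rail. Its +y corner has probably slipped into the gap between the fingers. I'll measure its pose.

Run:
```python
from w import *
from fit import fit,sl,sa
px=(np.array([(210,237),(208,331),(130,327)])+.5)/2.8-.5+[300,190]
x,r=fit([.55,-.07,.3],sl[:1],sa[:1],sl[:3],px,(0,1))
print(x,iv(x),x[2]-q[2],r[2:])
a=x[2]-q[2];R=np.array([[np.cos(a),-np.sin(a)],[np.sin(a),np.cos(a)]])
print((R@sl[:,:2].T).T+iv(x))
```

```text
[ 0.5863 -0.0647  0.3784] [ 0.0563 -0.0885] 0.28594257892824737 [-0.0751 -0.2759  0.3364  0.4393 -0.259  -0.1909]
[[ 0.0675 -0.0487]
 [ 0.0872 -0.1159]
 [ 0.045  -0.1283]
 [ 0.0253 -0.0611]]
```

Call:
servo_tool --steps '[[[-0.007,0,0],[0,0,0],0],[[-0.007,0,0],[0,0,0],0],[[-0.007,0,0],[0,0,0],0],[[-0.01,0,0],[0,0,0],0],[[-0.01,0,-0.002],[0,0,0],1],[[0,-0.0075,-0.002],[0,0,0],1],[[0,-0.0075,0],[0,0,0],1],[[0,0,0],[0,0,0],1],[[0,0,0],[0,0,0],1],[[0,0,0],[0,0,0],1]]'

```text
time: 6.52
tool_pos: [0.526, -0.0481, 0.0369]
tool_rot: [0.0, 0.999, 0.046, 0.0]
wrist_force: [0.1, 0.2, 0.5]
gripper_width: -0.005
gripper_force: 0.0
```

```bash
python3 w.py
```

```text
t 6.5167 plate xy [-0.0022 -0.0664] z 0.03692225820018089 toolx yaw rel 0.0004334237374211264 tilt [0.0002 0.0001] F [0.1499 0.1503 0.5325] w -0.00486127356834572
```

Call:
servo_tool --steps '[[[0.007,0,0],[0,0,0],1],[[0.007,0,0],[0,0,0],1],[[0.007,0,0],[0,0,0],1],[[0.006,0,0],[0,0,0],1],[[0.004,0,0],[0,0,0],1],[[0.003,0,0],[0,0,0],1],[[0.002,0,0],[0,0,0],1],[[0.002,0,0],[0,0,0],1]]'

```text
time: 7.18
tool_pos: [0.5542, -0.0455, 0.0368]
tool_rot: [-0.0, 0.999, 0.046, -0.0]
wrist_force: [-1.5, 1.2, -0.7]
gripper_width: -0.0
gripper_force: 0.7
```

Call:
servo_tool --steps '[[[0.0025,0,0],[0,0,0],1],[[0,0,0],[0,0,0],1]]'

```text
time: 7.35
tool_pos: [0.5563, -0.0454, 0.037]
tool_rot: [0.0, 0.999, 0.046, 0.0]
wrist_force: [0.2, 0.1, 0.3]
gripper_width: -0.003
gripper_force: 0.1
```

Run:
```python
from w import *
where(); a=cap('scene')
A=cv2.resize(a[190:340,300:440],None,fx=4,fy=4,interpolation=cv2.INTER_CUBIC)
cv2.imwrite('pics/c6.png',A[:,:,::-1])
```

```text
t 7.35 plate xy [ 0.0282 -0.0665] z 0.0369527491504797 toolx yaw rel 6.112403861083249e-05 tilt [0.0004 0.0001] F [0.1978 0.1114 0.3059] w -0.00292052419071116
```

View pics/c6.png

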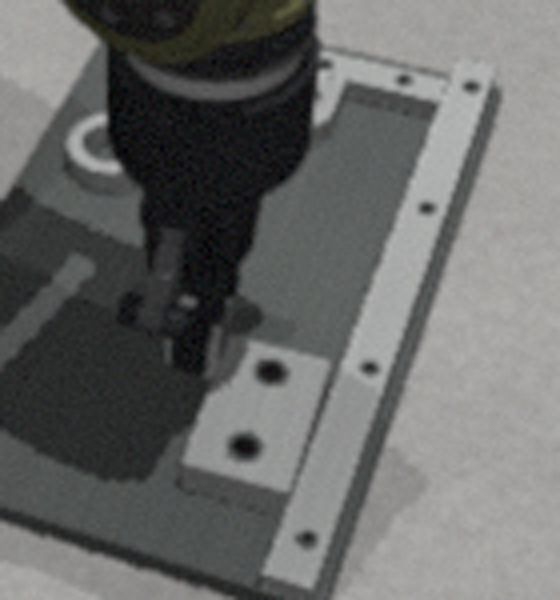

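The block is nearly in line with the rail, with a small gap left at its +y end. I'll push a little further until the force rises.

Call:
servo_tool --steps '[[[0.0025,0,0],[0,0,0],1],[[0.0025,0,0],[0,0,0],1],[[0,0,0],[0,0,0],1]]'

```text
time: 7.65
tool_pos: [0.559, -0.0451, 0.0368]
tool_rot: [-0.0, 0.999, 0.046, -0.001]
wrist_force: [-9.7, -0.7, 5.0]
gripper_width: -0.002
gripper_force: 4.7
```

Call:
servo_tool --steps '[[[0.002,0,0],[0,0,0],1],[[0,0,0],[0,0,0],1]]'

```text
time: 7.82
tool_pos: [0.5592, -0.0451, 0.0367]
tool_rot: [-0.0, 0.999, 0.046, -0.003]
wrist_force: [-22.5, -1.1, 13.9]
gripper_width: 0.0
gripper_force: 10.9
```

Call:
servo_tool --steps '[[[-0.01,0,0],[0,0,0],1],[[0,0.02,0],[0,0,0],1],[[0,0.02,0],[0,0,0],1],[[0.004,0,0],[0,0,0],1],[[0.003,0,0],[0,0,0],1],[[0.001,0,0],[0,0,0],1],[[0,0,0],[0,0,0],1]]'

```text
time: 8.4
tool_pos: [0.5618, -0.0749, 0.0367]
tool_rot: [0.0, 0.999, 0.046, -0.001]
wrist_force: [-9.2, -7.0, 2.4]
gripper_width: -0.002
gripper_force: 4.5
```

```bash
python3 w.py
```

```text
t 8.4 plate xy [ 0.031  -0.0964] z 0.036690768745775586 toolx yaw rel 0.00016506727339817007 tilt [-0.0026  0.0003] F [-9.2221 -6.9852  2.4063] w -0.002325955229313005
```

Call:
servo_tool --steps '[[[-0.02,0,0],[0,0,0],1],[[0,0.02,0],[0,0,0],1],[[0,0.02,0],[0,0,0],1],[[0,0.02,0],[0,0,0],1],[[0,0.02,0],[0,0,0],1],[[0.016,0,0],[0,0,0],1],[[0.016,0,0],[0,0,0],1],[[0.016,0,0],[0,0,0],1],[[0.016,0,0],[0,0,0],1],[[0,0,0],[0,0,0],1]]'

```text
time: 9.23
tool_pos: [0.6025, -0.1317, 0.0369]
tool_rot: [0.0, 0.999, 0.046, 0.001]
wrist_force: [-1.0, 0.5, -0.7]
gripper_width: -0.001
gripper_force: 0.0
```

Run:
```python
from w import *
where(); a=cap('scene');b=cap('top')
A=cv2.resize(a[190:340,300:440],None,fx=2.8,fy=2.8,interpolation=cv2.INTER_CUBIC)
B=cv2.resize(b[145:265,260:370],None,fx=3.5,fy=3.5,interpolation=cv2.INTER_CUBIC)
cv2.imwrite('pics/c7.png',np.hstack([A[:420],B[:420]])[:,:,::-1])
```

```text
t 9.2333 plate xy [ 0.0662 -0.1567] z 0.03687563020967198 toolx yaw rel 0.0003181504541127922 tilt [0.0011 0.0003] F [-1.0026  0.4952 -0.746 ] w -0.0007519161393161897
```

View pics/c7.png

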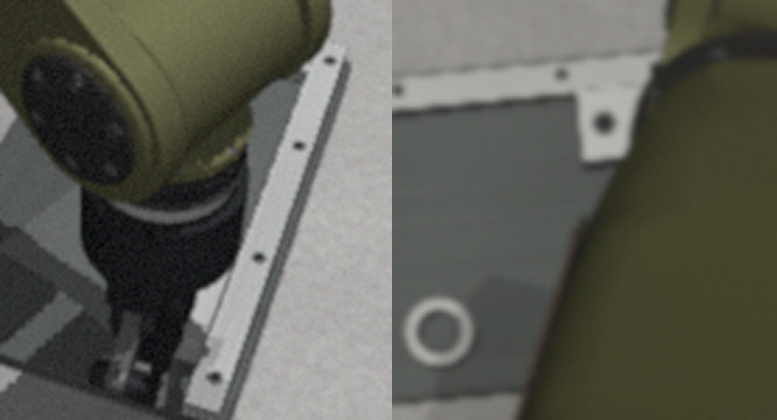

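The block's +y end shows flush with the rail at crop (580,125) in the top view. I'll push along the rail now.

Call:
servo_tool --steps '[[[0.0002,-0.009,0],[0,0,0],1],[[0.0002,-0.009,0],[0,0,0],1],[[0.0002,-0.009,0],[0,0,0],1],[[0.0002,-0.009,0],[0,0,0],1],[[0.0002,-0.009,0],[0,0,0],1],[[0.0002,-0.009,0],[0,0,0],1],[[0.0002,-0.009,0],[0,0,0],1],[[0.0002,-0.009,0],[0,0,0],1],[[0.0002,-0.009,0],[0,0,0],1],[[0.0002,-0.009,0],[0,0,0],1]]'

```text
time: 10.17
tool_pos: [0.5961, -0.0636, 0.0369]
tool_rot: [0.0, 0.999, 0.046, -0.0]
wrist_force: [-3.6, -3.7, 0.2]
gripper_width: 0.002
gripper_force: 2.0
```

Run:
```python
from w import *
where(); b=cap('top')
B=b[145:265,190:370]; cv2.imwrite('pics/c8.png',cv2.resize(B,None,fx=4.4,fy=4.4,interpolation=cv2.INTER_CUBIC)[:,:,::-1])
```

```text
t 10.1667 plate xy [ 0.0661 -0.0883] z 0.036876227303688745 toolx yaw rel 8.819567619887392e-05 tilt [-0.0002  0.    ] F [-3.6171 -3.7217  0.2008] w 0.0017156647882675437
```

View pics/c8.png

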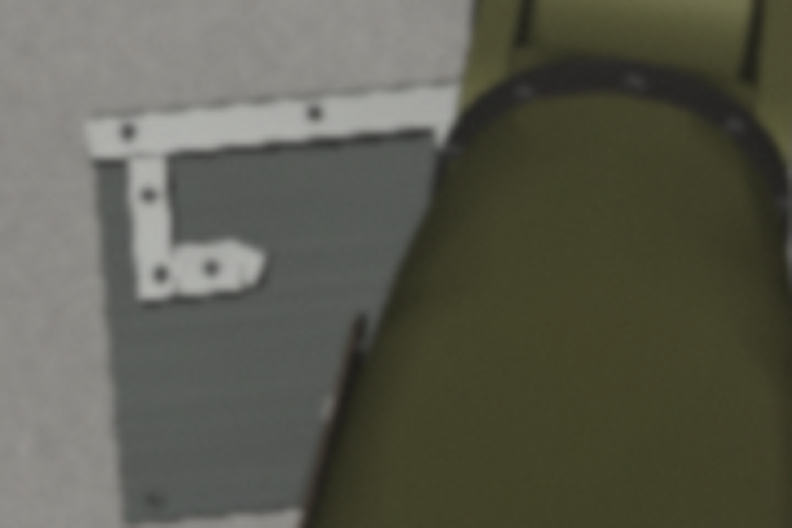

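The block's front end is at crop (433,140), tight on the rail, and its position agrees with the TCP. I'll continue with force checks.

Call:
servo_tool --steps '[[[0,-0.008,0],[0,0,0],1],[[0,-0.008,0],[0,0,0],1],[[0,-0.008,0],[0,0,0],1],[[0,-0.008,0],[0,0,0],1],[[0,-0.008,0],[0,0,0],1],[[0,-0.008,0],[0,0,0],1],[[0,-0.008,0],[0,0,0],1],[[0,-0.008,0],[0,0,0],1],[[0,-0.008,0],[0,0,0],1]]'

```text
time: 10.97
tool_pos: [0.5912, -0.0099, 0.0369]
tool_rot: [0.0, 0.999, 0.046, 0.0]
wrist_force: [-0.2, -3.2, 0.0]
gripper_width: 0.001
gripper_force: 1.1
```

Run:
```python
from w import *
where(); b=cap('top')
# bright mask of rail/stop/spacer; sample plate-frame grid at z=.030 near rail
g=cv2.cvtColor(b,cv2.COLOR_RGB2GRAY)
for x in (.075,.062,.050,.044,.038,.032):
    ys=np.arange(-.03,.124,.006)
    X=np.c_[q[0]+c*x-s*ys,q[1]+s*x+c*ys,0*ys+.030]
    p=proj('top',X); print(x,[int(g[int(round(v)),int(round(u))]) for u,v in p])
```

```text
t 10.9667 plate xy [ 0.0662 -0.0344] z 0.036940115906313534 toolx yaw rel 6.0987645219057196e-05 tilt [0.0001 0.    ] F [-0.228  -3.1829  0.0467] w 0.0010195358509769096
0.075 [62, 60, 61, 61, 61, 61, 59, 60, 59, 58, 52, 50, 42, 38, 42, 80, 84, 85, 84, 84, 84, 86, 84, 84, 85, 81]
0.062 [60, 61, 60, 61, 61, 60, 60, 60, 58, 57, 55, 53, 50, 49, 47, 53, 83, 84, 85, 85, 86, 84, 84, 85, 86, 75]
0.05 [60, 60, 61, 60, 60, 61, 60, 60, 61, 60, 59, 57, 55, 52, 51, 45, 60, 84, 83, 84, 84, 83, 85, 84, 84, 80]
0.044 [59, 60, 60, 61, 61, 61, 62, 61, 62, 62, 61, 60, 58, 55, 52, 48, 60, 84, 85, 84, 84, 85, 85, 85, 86, 81]
0.038 [59, 59, 61, 62, 61, 61, 62, 62, 62, 61, 61, 61, 59, 58, 54, 50, 49, 79, 84, 84, 96, 123, 109, 95, 126, 110]
0.032 [60, 60, 59, 61, 62, 62, 61, 61, 61, 60, 62, 60, 61, 59, 54, 51, 47, 62, 82, 112, 149, 168, 164, 164, 168, 166]
```

Call:
servo_tool --steps '[[[0.0002,-0.006,0],[0,0,0],1],[[0.0002,-0.006,0],[0,0,0],1],[[0.0002,-0.006,0],[0,0,0],1],[[0.0002,-0.006,0],[0,0,0],1],[[0,0,0],[0,0,0],1]]'

```text
time: 11.43
tool_pos: [0.59, 0.0082, 0.0369]
tool_rot: [-0.0, 0.999, 0.046, -0.0]
wrist_force: [-0.1, -0.5, 0.3]
gripper_width: 0.003
gripper_force: 0.0
```

Run:
```python
from w import *
where(); b=cap('scene')
g=cv2.cvtColor(b,cv2.COLOR_RGB2GRAY)
for x in (.086,.083,.08,.075,.062,.050,.044,.038):
    ys=np.arange(0,.126,.006)
    X=np.c_[q[0]+c*x-s*ys,q[1]+s*x+c*ys,0*ys+.030]
    p=proj('scene',X); print(x,[int(g[int(round(v)),int(round(u))]) for u,v in p])
```

```text
t 11.4333 plate xy [ 0.0666 -0.0163] z 0.036855780771628655 toolx yaw rel 0.0003587894891626392 tilt [-0.0004 -0.0002] F [-0.1499 -0.535   0.3314] w 0.00323787845354845
0.086 [125, 114, 120, 120, 123, 128, 148, 134, 126, 130, 131, 116, 92, 105, 99, 121, 145, 91, 85, 98, 116]
0.083 [101, 148, 145, 145, 129, 162, 171, 167, 167, 172, 168, 122, 88, 94, 93, 93, 93, 70, 37, 13, 15]
0.08 [79, 149, 151, 82, 77, 141, 173, 172, 169, 173, 167, 151, 89, 92, 94, 92, 37, 14, 18, 17, 29]
0.075 [51, 55, 102, 56, 56, 89, 123, 107, 109, 114, 147, 134, 91, 87, 91, 47, 16, 24, 18, 26, 27]
0.062 [24, 24, 64, 26, 20, 3, 13, 13, 17, 18, 17, 25, 25, 24, 15, 27, 17, 13, 25, 22, 23]
0.05 [55, 53, 52, 56, 57, 55, 53, 45, 31, 18, 25, 27, 16, 21, 28, 21, 17, 27, 28, 19, 12]
0.044 [44, 30, 55, 47, 54, 54, 55, 46, 53, 35, 17, 12, 22, 20, 19, 10, 22, 29, 14, 27, 22]
0.038 [24, 33, 55, 44, 14, 18, 21, 26, 18, 22, 19, 23, 26, 14, 22, 23, 19, 17, 13, 15, 24]
```

The block's edge lies along the rail (x ≈ 0.085, parallel) and its front is at y ≈ 0.067, as expected.

Call:
servo_tool --steps '[[[0.0001,-0.005,0],[0,0,0],1],[[0.0001,-0.005,0],[0,0,0],1],[[0.0001,-0.005,0],[0,0,0],1],[[0.0001,-0.005,0],[0,0,0],1],[[0.0001,-0.005,0],[0,0,0],1]]'

```text
time: 11.9
tool_pos: [0.5886, 0.0264, 0.0369]
tool_rot: [0.0, 0.999, 0.046, -0.0]
wrist_force: [-2.3, -5.0, 1.2]
gripper_width: 0.0
gripper_force: 2.2
```

Call:
servo_tool --steps '[[[0,-0.005,0],[0,0,0],1],[[0,-0.005,0],[0,0,0],1],[[0,-0.005,0],[0,0,0],1],[[0,-0.005,0],[0,0,0],1],[[0,-0.005,0],[0,0,0],1]]'

```text
time: 12.32
tool_pos: [0.5868, 0.0451, 0.0369]
tool_rot: [0.0, 0.999, 0.046, -0.0]
wrist_force: [-2.8, -4.7, 0.9]
gripper_width: -0.001
gripper_force: 2.2
```

Call:
servo_tool --steps '[[[0,-0.004,0],[0,0,0],1],[[0,-0.004,0],[0,0,0],1],[[0,-0.003,0],[0,0,0],1],[[0,-0.003,0],[0,0,0],1]]'

```text
time: 12.65
tool_pos: [0.5859, 0.0555, 0.0369]
tool_rot: [0.0, 0.999, 0.046, -0.0]
wrist_force: [-3.4, -5.3, 0.5]
gripper_width: -0.005
gripper_force: 2.3
```

```bash
python3 w.py
```

```text
t 12.65 plate xy [0.067  0.0313] z 0.03685488046171804 toolx yaw rel 0.0001658763108628586 tilt [-0.0005  0.0002] F [-3.4369 -5.2857  0.4848] w -0.004598387997673906
```

8 mm remain; I'll finish in 1.5 mm rows.

Call:
servo_tool --steps '[[[0,-0.002,0],[0,0,0],1],[[0,-0.002,0],[0,0,0],1],[[0,-0.002,0],[0,0,0],1],[[0,-0.002,0],[0,0,0],1]]'

```text
time: 12.98
tool_pos: [0.5853, 0.0615, 0.0368]
tool_rot: [0.0, 0.999, 0.046, -0.0]
wrist_force: [-2.4, -5.3, 2.0]
gripper_width: 0.001
gripper_force: 2.3
```

Call:
servo_tool --steps '[[[0,-0.002,0],[0,0,0],1],[[0,0,0],[0,0,0],1]]'

```text
time: 13.15
tool_pos: [0.5852, 0.0631, 0.0369]
tool_rot: [-0.0, 0.999, 0.046, -0.0]
wrist_force: [-1.4, -2.7, 0.7]
gripper_width: -0.003
gripper_force: 1.3
```

Call:
servo_tool --steps '[[[0,-0.002,0],[0,0,0],1],[[0,0,0],[0,0,0],1]]'

```text
time: 13.32
tool_pos: [0.5851, 0.0645, 0.0369]
tool_rot: [-0.0, 0.999, 0.046, -0.0]
wrist_force: [-2.7, -3.0, 0.7]
gripper_width: -0.003
gripper_force: 1.3
```

```bash
python3 w.py
```

```text
t 13.3167 plate xy [0.067  0.0403] z 0.03686545011725462 toolx yaw rel 0.00010290942328815278 tilt [-0.0002 -0.0001] F [-2.7458 -3.0379  0.7   ] w -0.002767826552270144
```

Not yet on the wall; I'll keep pushing until the force rises.

Call:
servo_tool --steps '[[[0,-0.002,0],[0,0,0],1],[[0,-0.002,0],[0,0,0],1],[[0,0,0],[0,0,0],1]]'

```text
time: 13.57
tool_pos: [0.585, 0.0665, 0.0369]
tool_rot: [0.001, 0.999, 0.046, -0.0]
wrist_force: [-1.6, -10.5, -0.2]
gripper_width: 0.004
gripper_force: 5.1
```

Call:
servo_tool --steps '[[[0,-0.002,0],[0,0,0],1],[[0,0,0],[0,0,0],1]]'

```text
time: 13.73
tool_pos: [0.585, 0.0669, 0.0369]
tool_rot: [0.001, 0.999, 0.046, -0.0]
wrist_force: [-1.8, -19.7, 1.1]
gripper_width: 0.001
gripper_force: 9.6
```

Call:
servo_tool --steps '[[[0,-0.002,0],[0,0,0],1],[[0,0,0],[0,0,0],1]]'

```text
time: 13.9
tool_pos: [0.5849, 0.0672, 0.0369]
tool_rot: [0.002, 0.999, 0.046, -0.0]
wrist_force: [-1.9, -29.2, 1.4]
gripper_width: 0.001
gripper_force: 14.3
```

It is firmly seated. I'll retreat in −y, lift, and move clear to look.

Call:
servo_tool --steps '[[[0,0.01,0],[0,0,0],1],[[0,0.02,0],[0,0,0],1],[[0,0.03,0],[0,0,0],1],[[0,0.03,-0.03],[0,0,0],1],[[0,0.02,-0.04],[0,0,0],1],[[0,0.04,-0.03],[0,0,0],1],[[-0.02,0.04,-0.02],[0,0,0],1],[[-0.02,0.04,-0.02],[0,0,0],1],[[-0.03,0.04,0],[0,0,0],1],[[-0.03,0.04,0],[0,0,0],1],[[-0.03,0.04,0],[0,0,0],1],[[-0.03,0.04,0],[0,0,0],1]]'

```text
time: 14.9
tool_pos: [0.4916, -0.2331, 0.1423]
tool_rot: [0.0, 0.999, 0.046, 0.001]
wrist_force: [1.3, -0.5, -0.1]
gripper_width: -0.002
gripper_force: 0.0
```

Run:
```python
from w import *
where(); cap('top','t9.png'); cap('scene','s9.png')
for cam,pts in (('top',(.030,)),('scene',(.030,))):
  g=cv2.cvtColor(cv2.imread('pics/'+('t9' if cam=='top' else 's9')+'.png'),cv2.COLOR_BGR2GRAY).astype(np.float32)
  def row(x,y,z=.03):
    x,y=np.broadcast_arrays(np.asarray(x,float),np.asarray(y,float)); p=proj(cam,np.c_[q[0]+c*x-s*y,q[1]+s*x+c*y,0*y+z]).astype(np.float32)
    return cv2.remap(g,p[:,0].reshape(1,-1),p[:,1].reshape(1,-1),cv2.INTER_LINEAR).astype(int)[0]
  print(cam)
  for y in(.058,.07,.078): print('x .03-.1 step3, y',y,row(np.arange(.03,.1,.003),y))
  for x in(.05,.063,.076): print('y .04-.15 step3, x',x,row(x,np.arange(.04,.15,.003)))
for n,z in(('spacer',.03),('ring_center',.026),('jar_center',.06),('weight_center',.058)):
    print(n,[(d['position'],d['p'],iv(up('top',d['position'],z))) for d in models.look_for('top',n)])
```

```text
t 14.9 plate xy [-0.0536 -0.2474] z 0.14225789444935918 toolx yaw rel 0.00028405130833035475 tilt [0.0014 0.0001] F [ 1.2654 -0.5431 -0.0767] w -0.0020317191852306372
top
x .03-.1 step3, y 0.058 [ 90  87  71  82 134 163 166 166 165 165 166 166 170 170 169 167 165 164
 166 170 171 169 167 163]
x .03-.1 step3, y 0.07 [ 89  84  69  88 148 172 175 174 156 110  70  56  76 126 165 175 177 176
 174 173 173 172 171 165]
x .03-.1 step3, y 0.078 [ 91  85  69  85 142 171 175 177 176 168 154 149 163 174 176 176 176 172
 169 172 174 174 173 166]
y .04-.15 step3, x 0.05 [ 89  89  89  84  86 128 167 176 175 175 175 175 176 176 176 176 177 176
 176 177 176 176 176 175 177 176 175 174 166 168 175 177 175 159 117  89
  87]
y .04-.15 step3, x 0.063 [ 90  89  88  83  81 125 166 155 109  69  56  74 119 161 175 177 177 177
 176 176 167 130  79  59  63 105 153 169 162 153 121 100 128 155 132  97
  88]
y .04-.15 step3, x 0.076 [ 81  78  80  79  80 124 166 177 177 177 177 176 176 176 176 177 176 176
 176 176 176 176 176 175 176 177 175 173 164 166 173 175 175 158 116  86
  83]
scene
x .03-.1 step3, y 0.058 [
[... 524 characters left out ...]
-.15 step3, x 0.063 [ 72  75  77  79  95 152 175 155  95  37  25  49 111 160 172 171 173 173
 173 174 160 111  54  27  40  88 151 175 146 128 152 152 125 140 159 159
 160]
y .04-.15 step3, x 0.076 [ 75  81  80  81  92 151 175 175 174 172 175 178 175 174 175 175 175 174
 175 174 175 175 176 175 175 175 175 172 166 170 173 157 129 137 158 166
 166]
spacer [([243.7, 186.0], 0.85, array([0.0649, 0.0897])), ([354.2, 299.2], 0.72, array([-0.1921, -0.1155])), ([393.2, 233.6], 0.48, array([-0.0657, -0.211 ])), ([233.1, 200.7], 0.38, array([0.036 , 0.1144]))]
ring_center [([274.1, 243.7], 0.58, array([-0.062 ,  0.0375]))]
jar_center []
weight_center [([138.0, 225.4], 0.93, array([-0.0011,  0.3054]))]
```

```bash
python3 -c "
from plant import order; print(order.finish_job())"
```

```text
the job is handed in; nothing more can be done
None
```

I pushed the spacer flat against the rail, slid it along into the pocket until it sat home in the corner, and handed the job in at about 15 s. The final pictures show its end on the wall, its side on the rail and no visible gap. The ring and weight were detected about where they started; the jar was not detected in the last check, but the arm was not sent near it. The hand-in returned no verdict.

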